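# Latch the stirrer stand and thread its shaft

## Task

Press the blue lid of the stirrer stand shut, then turn its red turnbutton fully across so that it lies over the lid's edge. Then take the stirrer shaft out of its holder by its black hub, thread it straight down through the lid's brass bushing and on through the lower brass bushing, and finish while still holding it there upright, with its tip showing in the gap well below the lower shelf, its foot clear of the base and its hub clear of the lid, so that a colleague can fit the paddle. Leave the culture dishes, the reagent bottle and the beaker undisturbed.

Things in the scene. Friction and masses are not known exactly. Their poses are not given: they have to be found in the camera images.
- stand: Stirrer stand, fixed; place and yaw vary. Grey base 130 (x) x 230 (y) x 10 mm; white side walls 27 mm thick, 110 mm along x, at y = -91.5 (top z = 123) and +91.5 mm (top 118); between them a shelf, z = 60 to 70 mm, with a brass flange 40 x 40 mm up to 78 mm. Blue lid on top, open towards +x and -x. Origin: centre of the underside, z up. The tip ends in the gap z = 10 (base) to 60 mm (shelf).
- lid (a joint): Blue lid's angle, rad: 0 = shut (level, at a stop), grows as the free edge rises; starts 0.25 to 0.6. Hinge line along the stand's x at stand y = +76, z = 115 mm. Lid 110 (x) x 148 (y) x 10 mm, when shut its free edge is at stand y = -74 mm and its top at z = 125 mm. Stiff hinge, stays where left; 2 to 4 N down near the free edge shuts it.
- lid_press (a point): Point on the lid's top face near its free edge where to press: 127 mm from the hinge line, midway along it; moves with the lid. Shut: stand (0, -51, 125) mm.
- upper_bush (a point): Centre of the mouth of the lid's brass bushing (flange 40 x 40 mm standing 8 mm above the lid). Bore 16 mm with a 3 mm chamfer, 8 mm deep, opening to 23 mm in the lid below. Shut: stand (0, 0, 133) mm, exactly above lower_bush, bores vertical.
- lower_bush (a point): Centre of the mouth of the lower brass bushing, stand (0, 0, 78) mm. Bore 16 mm with a 3 mm chamfer, 8 mm deep, opening to 23 mm through the shelf below; shelf underside at z = 60 mm.
- latch (a joint): Red turnbutton's angle about a vertical axis, rad: 0 = bar along the stand's +x, beside the lid; grows counterclockwise seen from above, to a stop at 1.57 = bar along the stand's +y, over the lid's free edge. Starts at 0 to 0.35; stays where left (friction about 0.04 N m).
- latch_grip (a point): On the turnbutton's axis at the height to pinch it, stand (0, -91.5, 152) mm. The upright red fin is 10 mm thick, 34 mm long (along the bar, centred on the axis), z = 136 to 162 mm; the bar below it is 14 mm wide, 8 mm high, and reaches 36 mm from the axis one way, 16 mm the other. The point's x axis points along the long end.
- holder: White block holder, fixed to the bench, 64 x 64 mm, 40 mm high, with one upright 14 mm hole whose floor is 10 mm above the bench; the shaft stands in it. It may swap places with the dishes. Origin: centre of the underside.
- shaft: Stirrer shaft, loose, about 150 g, standing upright in the holder: steel rod 12 mm in diameter and 120 mm long, its foot tapered to 9 mm over the last 4 mm, and above it a black round hub 24 mm in diameter and 40 mm long with an orange band. Origin: centre of the foot; z runs up the shaft to the hub.
- shaft_tip (a point): Centre of the shaft's foot (same point as the shaft's origin).
- shaft_hub (a point): Middle of the black hub, on the shaft's axis, 140 mm above the foot; grip here.
- dishes: Bystander: stack of three small culture dishes, 63 mm in diameter, 42 mm high, loose. Origin: centre of the underside.
- reagent: Bystander: amber reagent bottle with white cap, 52 mm in diameter, 110 mm high, loose. Origin: centre of the underside.
- beaker: Bystander: glass beaker, 66 mm in diameter at the rim, 85 mm high, loose. Origin: centre of the underside.

How it is judged:
By the outcome, as a careful person would: the job done as asked, in the order asked, and still so for the second after the job is handed in, while the arm keeps its last pose, push and grip.
It also fails if it takes over 64 s, if anything falls off the work surface, if the arm or the gripper's body presses on something with over 40 N, if the wrist force passes 120 N, or if a joint passes its speed limit or range.

## Robot

A 6-joint arm with a two-finger parallel gripper is mounted at the origin on the work surface. World frame = base frame: x ahead of the robot, y to its left, z up, the work surface at z = 0. Lengths are in mm, angles in rad, forces in N, time in s.
With the tool pointing down it reaches from about 325 to 925 mm from the base axis. Payload 3.1 kg.
Tool frame: the origin (TCP) lies midway between the tips of the shut fingers; the grasp point (between the pads) lies 19 mm behind it; z points along the fingers, y is the line along which they close (so a half turn about z gives the same grasp; the last joint's range is limited). The gripper opens to 85 mm and grips with 20 to 120 N. Pads are 22 mm wide; open, the fingers measure 114 mm over their backs; the gripper's body (76 mm by 85 mm) begins 54 mm behind the grasp point. The pads swing forward as they close: fully open they stand 13 mm farther back than shut.
Start: joints at [-1.254, 0.217, 1.613, -0, 1.311, -0.112], TCP at [259.884, -568.419, 231.3] pointing down, gripper open.
Joint ranges: [-2.75, 2.75], [-0.78, 2.1], [0.31, 2.55], [-1.13, 4.27], [0.13, 2.63], [-2.58, 2.58]. Speed limits (rad/s): [2.79, 2.79, 3.14, 3.14, 3.14, 3.14].

## Interface

Orientations are given as a unit quaternion [w, x, y, z].
In Python, from plant import reach, move_linear, set_joints, ungrasp, clamp, hold, inverse_kinematics, read_state, grab_frame, Unreachable, sign_off gives the robot as it stands. Calls block until the motion is done:
- reach(position, orientation): joint-space move of the TCP to a pose.
- move_linear(position, rotation=None, rate=150, guard=None): straight line of the TCP; rotation=None keeps the orientation; rate is the mean speed in mm/s. With guard (N) it stops when the force on the tool has changed by that much, and returns True; else False.
- set_joints(angles): joint-space move.
- ungrasp() and clamp(): open the fingers fully, or close them until they stop; the grip force is fixed at half the most.
- hold(seconds).
- inverse_kinematics(position, orientation): joint angles nearest the present ones, or None.
- read_state(): the state.
- grab_frame(name): name is "side" or "top"; returns a dict with "color" (400x640x3 uint8, blue, green, red), "range_z" (400x640 float32, mm along the optical axis (not along the pixel's ray), 0 where there is no reading), "camera_matrix" (3x3 intrinsics, pixels), "cam_to_world" (4x4, takes a point from camera to world coordinates). Camera axes: x right, y down, z forward; pixel columns grow to the right and rows downward; lengths in mm; the calibration is good to about 2 mm. A picture is of the moment at which its call begins.
A pose or a line that the arm cannot do raises Unreachable and nothing moves.
- sign_off(): hands the job in; it is judged then, once.
The state is a dict: "time": time; "joint_pos": joint angles; "joint_vel": joint speeds; "tau": joint torques, N m; "position": TCP position; "orientation": TCP orientation; "ft_force": force on the tool from outside, world axes, zero at the start; "torque": the same for the moment, N m; "opening": opening from 0.0 (shut) to 1.0 (fully open); "finger_force": force on a finger pad.
Only numpy, scipy, OpenCV 4.12 (cv2) and the standard library are available. Lean on these libraries where they do the work, as an engineer would, in place of code of your own. Each camera call takes 0.05 s, during which the arm holds its last target. There are 200 camera calls.

## Working session

There is one attempt and no reset: what is moved stays moved. The work goes in short steps, each a Python script; the robot and the scene stay as the last script left them, time stands still between calls to the robot, and variables do not carry over. Pictures are saved under pics/ and viewed, at most 10 in all, crops included, and the job is handed in when it is done.

```bash
ls; mkdir -p pics
python3 - <<'E'
from plant import *
import cv2,numpy as np
for n in("top","side"):
    f=grab_frame(n); cv2.imwrite(f"pics/{n}0.png",f["color"]); np.savez(f"pics/{n}0.npz",**f)
    print(n,f["camera_matrix"].round(1).tolist(),f["cam_to_world"].round(3).tolist(),(f["range_z"]>0).mean())
s=read_state();print(s["time"],s["orientation"],s["opening"])
E
```

```text
pics
top [[421.5, 0.0, 320.0], [0.0, 421.5, 199.6], [0.0, 0.0, 1.0]] [[-0.025, -0.979, 0.202, 298.286], [-1.0, 0.026, 0.001, -15.953], [-0.007, -0.202, -0.979, 1231.033], [0.0, 0.0, 0.0, 1.0]] 0.99586328125
side [[389.1, 0.0, 318.9], [0.0, 389.1, 193.6], [0.0, 0.0, 1.0]] [[0.991, -0.104, 0.08, 455.076], [-0.131, -0.749, 0.649, -664.18], [-0.007, -0.654, -0.756, 892.108], [0.0, 0.0, 0.0, 1.0]] 0.99593359375
0.1 [-1.12787640e-03  9.77107589e-01  2.12742741e-01 -1.12491848e-04] 1.0028494529552567
```

View pics/top0.png

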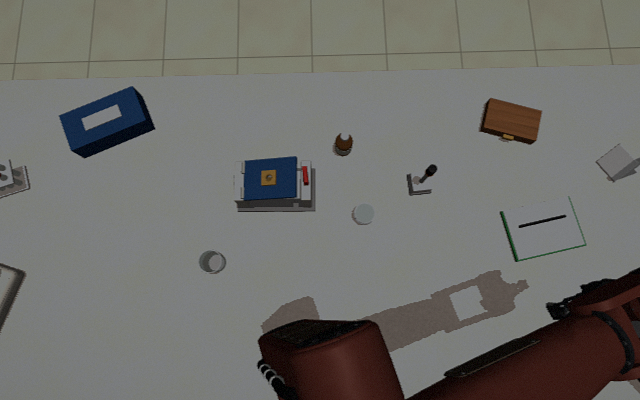

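View pics/side0.png

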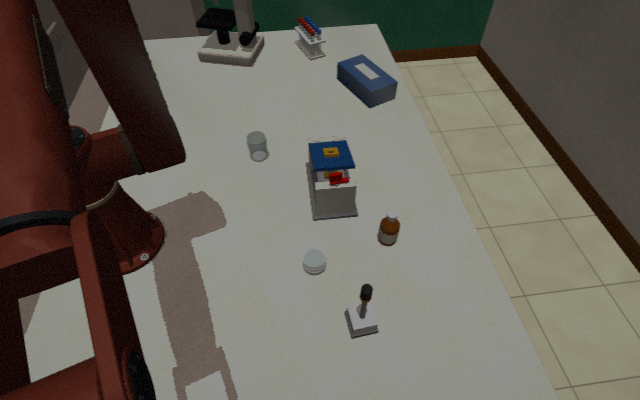

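The top view shows the stand's lid (270,178) with its brass flange (268,178), the red turnbutton (305,175), the shaft hub (431,171) and holder (420,184), the bottle (344,145), the dishes (363,214) and the beaker (212,262). The side view agrees: lid (331,154), shaft hub (366,292).

```bash
cat > v.py <<'E'
import cv2,numpy as np
def cloud(f):
    K=f["camera_matrix"];T=f["cam_to_world"];z=f["range_z"].astype(float)
    v,u=np.mgrid[:400,:640]
    p=np.stack([(u-K[0,2])/K[0,0]*z,(v-K[1,2])/K[1,1]*z,z],-1)
    return p@T[:3,:3].T+T[:3,3]
def ray(f,u,v,h):
    K=f["camera_matrix"];T=f["cam_to_world"]
    d=T[:3,:3]@[(u-K[0,2])/K[0,0],(v-K[1,2])/K[1,1],1]
    return T[:3,3]+d*(h-T[2,3])/d[2]
def masks(f):
    h=cv2.cvtColor(f["color"],cv2.COLOR_BGR2HSV);H,S,V=h[...,0],h[...,1],h[...,2]
    return dict(blue=(H>100)&(H<125)&(S>140)&(V>40),brass=(H>12)&(H<28)&(S>150)&(V>90),
      red=((H<7)|(H>173))&(S>160)&(V>80),dark=(V<50),white=(S<40)&(V>100))
def box(m,u0,u1,v0,v1):
    o=np.zeros_like(m);o[v0:v1,u0:u1]=m[v0:v1,u0:u1];return o
E
python3 - <<'E'
from v import *
R={"top":dict(blue=(235,310,145,210),red=(295,320,155,200),brass=(255,285,160,195),dark=(420,442,160,182)),
 "side":dict(blue=(300,365,135,180),red=(320,360,165,195),brass=(315,350,140,165),dark=(355,378,280,303))}
for n in R:
    f=dict(np.load(f"pics/{n}0.npz"));P=cloud(f);M=masks(f)
    for c,b in R[n].items():
        m=box(M[c],*b);p=P[m];v,u=np.nonzero(m)
        print(n,c,m.sum(),"px",u.mean().round(1),v.mean().round(1),u.min(),u.max(),v.min(),v.max(),"med",np.median(p,0).round(),"zr",np.percentile(p[:,2],[2,98]).round())
        if c=="blue":
            A=np.c_[p[:,:2],np.ones(len(p))]
            k=np.ones(len(p),bool)
            for _ in range(6):
                s=np.linalg.lstsq(A[k],p[k,2],rcond=None)[0];r=abs(A@s-p[:,2]);k=r<4
            r=cv2.minAreaRect(p[k,:2].astype(np.float32))
            print(" plane",s.round(4),k.sum(),"slope",np.arctan(np.hypot(*s[:2])),"updir",np.degrees(np.arctan2(s[1],s[0])),"rect",r,cv2.boxPoints(r).round().tolist())
        if c=="red":
            r=cv2.minAreaRect(p[:,:2].astype(np.float32));print(" ",r)
for n,a,b in(("top",(210,420,130,280),None),("side",(240,420,100,345),None)):
    f=dict(np.load(f"pics/{n}0.npz"));P=cloud(f);u0,u1,v0,v1=a
    q=P[v0:v1,u0:u1].reshape(-1,3);q=q[q[:,2]>7]
    # holder/ wall tops
    for nm,h in(("wall123",123),("wall118",118),("base",10),("holder",40)):
        w=q[abs(q[:,2]-h)<3]
        xs=w[(w[:,1]<-190)] if nm=="holder" else w
        print(n,nm,len(xs),np.percentile(xs,[3,50,97],axis=0).round().tolist() if len(xs) else "")
im=cv2.imread("pics/top0.png")[130:280,200:440];im2=cv2.imread("pics/side0.png")[125:345,290:410]
a=cv2.resize(im,None,fx=3.2,fy=3.2,interpolation=2)[:,:768]
cv2.imwrite("pics/c1.png",cv2.convertScaleAbs(a,alpha=1.5))
E
```

```text
top blue 1761 px 270.3 178.5 244 296 157 199 med [583. 114. 144.] zr [125. 163.]
 plane [-1.540000e-02 -2.635000e-01  1.834969e+02] 1674 slope 0.25801858027665053 updir -93.33812584317972 rect ((584.6315307617188, 118.83268737792969), (142.3496551513672, 109.13716125488281), 88.199951171875) [[528.0, 49.0], [637.0, 46.0], [641.0, 188.0], [532.0, 192.0]]
top red 64 px 304.7 173.7 302 307 166 181 med [591.  24. 160.] zr [126. 165.]
  ((593.5103149414062, 24.854827880859375), (49.24223327636719, 11.246562004089355), 6.0755157470703125)
top brass 159 px 268.3 177.0 262 275 170 184 med [587. 122. 151.] zr [145. 158.]
top dark 117 px 428.9 171.9 420 436 165 181 med [ 591. -307.  162.] zr [ 44. 172.]
side blue 920 px 330.6 156.5 309 353 141 171 med [583.  93. 153.] zr [128. 164.]
 plane [-4.000000e-03 -2.580000e-01  1.787514e+02] 852 slope 0.25256561493695195 updir -90.88729056013685 rect ((584.3629150390625, 117.5587387084961), (144.99974060058594, 108.04637908935547), 88.95964050292969) [[529.0, 46.0], [637.0, 44.0], [640.0, 189.0], [532.0, 191.0]]
side red 79 px 338.6 177.4 330 348 172 1
[... 274 characters left out ...]
92. -317.  169.] zr [134. 174.]
top wall123 385 [[533.0, 11.0, 120.0], [572.0, 33.0, 123.0], [636.0, 211.0, 126.0]]
top wall118 360 [[533.0, 9.0, 115.0], [583.0, 203.0, 118.0], [637.0, 217.0, 121.0]]
top base 764 [[378.0, -282.0, 7.0], [539.0, 94.0, 9.0], [643.0, 288.0, 13.0]]
top holder 106 [[566.0, -305.0, 37.0], [595.0, -293.0, 39.0], [619.0, -282.0, 42.0]]
side wall123 296 [[531.0, 10.0, 120.0], [576.0, 22.0, 124.0], [635.0, 215.0, 126.0]]
side wall118 177 [[532.0, -65.0, 116.0], [585.0, 207.0, 119.0], [636.0, 220.0, 121.0]]
side base 689 [[399.0, -340.0, 7.0], [560.0, 25.0, 11.0], [797.0, 509.0, 13.0]]
side holder 471 [[566.0, -337.0, 38.0], [590.0, -314.0, 41.0], [619.0, -283.0, 43.0]]
```

View pics/c1.png

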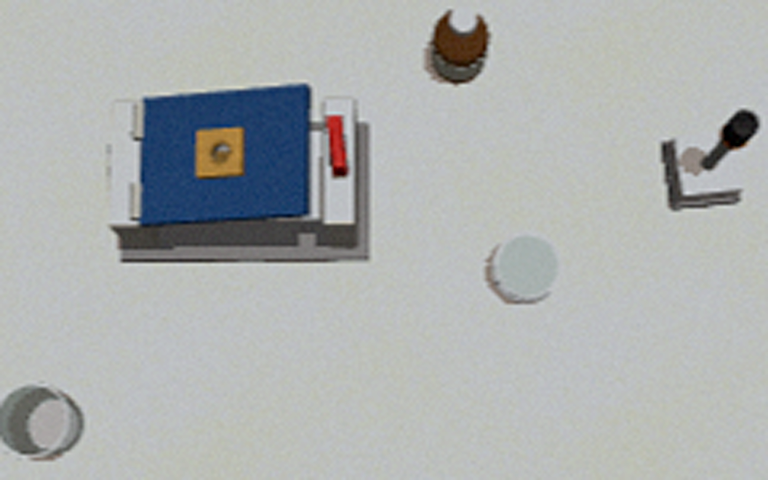

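The crop shows the turnbutton, slightly rotated, at the right-hand wall, with the lid open by about 0.25 rad. The two views agree on the stand: origin about (584.5, 114), yaw about -1.4°. Next I'll shut the lid.

```bash
cat > r.py <<'E'
from plant import *
import numpy as np
O=np.array([584.5,114.]);YAW=np.radians(-1.4)
def st(x,y,z):
    c,s=np.cos(YAW),np.sin(YAW);return [O[0]+c*x-s*y,O[1]+s*x+c*y,z]
def q(a): return [0,np.cos(a/2),np.sin(a/2),0]   # closing line at a+90 deg
def rep():
    s=read_state();print(round(s["time"],2),np.round(s["position"],1),"F",np.round(s["ft_force"],1),"T",np.round(s["torque"],2),"op",round(s["opening"],3),"ff",np.round(s["finger_force"],1))
E
python3 - <<'E'
from r import *
for a in(np.pi/2,-np.pi/2):
    for p in(st(0,-51,240),st(0,-51,124)):
        j=inverse_kinematics(p,q(a+YAW));print(a,None if j is None else np.round(j,2))
a=min((x for x in(np.pi/2,-np.pi/2) if inverse_kinematics(st(0,-51,240),q(x+YAW)) is not None),key=lambda x:abs(inverse_kinematics(st(0,-51,240),q(x+YAW))[5]))
clamp();rep()
reach(st(0,-51,240),q(a+YAW));rep()
print(move_linear(st(0,-51,165),rate=150,guard=15));rep()
print(move_linear(st(0,-51,121),rate=40,guard=14));rep()
move_linear(st(0,-51,225),rate=150)
reach([450,-150,330],q(a+YAW));rep()
from v import *
for n in("top","side"):
    f=grab_frame(n);np.savez(f"pics/{n}1.npz",**f);cv2.imwrite(f"pics/{n}1.png",f["color"])
    P=cloud(f);m=masks(f)["blue"]
    m=box(m,*{"top":(235,310,145,210),"side":(300,365,135,180)}[n]);p=P[m];print(n,m.sum(),np.percentile(p,[3,50,97],axis=0).round().tolist())
E
```

```text
1.5707963267948966 [-0.01  0.13  1.7  -0.    1.31  0.01]
1.5707963267948966 [-0.01  0.25  1.79 -0.    1.1   0.01]
-1.5707963267948966 None
-1.5707963267948966 None
0.87 [ 259.9 -568.4  231.3] F [ 0.4  0.2 -0.1] T [ 0.02 -0.05 -0.01] op 0.003 ff 0.0
3.38 [583.4  62.1 240. ] F [-0.2  0.2 -0.4] T [-0.02 -0.04  0.  ] op -0.002 ff 0.0
False
4.03 [583.7  62.8 165.5] F [-0.1 -0.8  0.3] T [-0.01 -0.01  0.01] op 0.0 ff 0.0
True
4.97 [583.1  62.9 125.1] F [-1.2 -0.1  4. ] T [-0.02  0.11 -0.01] op 0.005 ff 2.2
6.84 [ 450.1 -149.3  329. ] F [-0.1  0.3 -0.4] T [ 0.01 -0.01  0.03] op -0.0 ff 0.0
top 1839 [[533.0, 46.0, 120.0], [583.0, 114.0, 124.0], [636.0, 184.0, 128.0]]
side 1047 [[534.0, 46.0, 124.0], [585.0, 104.0, 126.0], [636.0, 182.0, 129.0]]
```

The lid is shut: its top measures about 125 mm. Next I'll refine the bushing, turnbutton and hub positions by casting rays from both views.

Run:
```python
from v import *
R={"top":dict(blue=(235,310,145,210),red=(295,320,155,200),brass=(255,285,160,195),dark=(420,442,160,182)),
 "side":dict(blue=(300,365,135,180),red=(320,360,160,195),brass=(315,350,140,175),dark=(355,378,280,303))}
H=dict(blue=125,brass=133,red=162,dark=170)
for n in R:
    f=dict(np.load(f"pics/{n}1.npz"));P=cloud(f);M=masks(f)
    for c,b in R[n].items():
        m=box(M[c],*b)
        if c=="red": m&=(P[...,2]>150)
        if c=="dark": m&=(P[...,2]>120)
        if c in("blue","brass"): m=cv2.morphologyEx(m.astype(np.uint8),cv2.MORPH_CLOSE,np.ones((5,5)))>0
        v,u=np.nonzero(m)
        w=np.array([ray(f,a,b_,H[c]) for a,b_ in zip(u,v)])[:,:2]
        r=cv2.minAreaRect(w.astype(np.float32))
        e=np.linalg.eigh(np.cov(w.T))[1][:,1];p=P[m]
        print(n,c,m.sum(),"mean",w.mean(0).round(1),"rect",np.round(r[0],1),np.round(r[1],1),round(r[2],1),"axis",np.degrees(np.arctan(e[1]/e[0])).round(1),"z",np.percentile(p[:,2],[5,50,95]).round(), "cloudmean",p.mean(0).round(1))
        if c=="dark":
            t=p[p[:,2]>166];print("  top face",len(t),t.mean(0).round(1))
    if n=="side": ims=f["color"]
a=cv2.imread("pics/top1.png")[140:230,225:325];b=cv2.imread("pics/side1.png")[130:220,295:365]
k=[cv2.resize(x,None,fx=s,fy=s,interpolation=2) for x,s in((a,4.4),(b,4.4))]
h=min(x.shape[0] for x in k);cv2.imwrite("pics/c2.png",cv2.convertScaleAbs(np.hstack([x[:h] for x in k]),alpha=1.5))
```

```text
top blue 1842 mean [584.  115.1] rect [584.8 115.7] [145.  106.1] 88.5 axis 87.8 z [121. 124. 128.] cloudmean [582.9 114.7 129. ]
top red 41 mean [584.   22.7] rect [584.4  22.9] [30.5  8.7] 5.1 axis 4.9 z [158. 161. 164.] cloudmean [577.6  21.8 186.9]
top brass 210 mean [585.  114.6] rect [585.  114.7] [35.1 39.6] 89.7 axis 6.2 z [ 77. 132. 135.] cloudmean [586.8 115.5 125.9]
top dark 5 mean [ 610.  -322.6] rect [ 608.9 -323.6] [13.8  2.5] 60.2 axis 66.1 z [655. 658. 659.] cloudmean [ 466.8 -181.8  657.4]
  top face 5 [ 466.8 -181.8  657.4]
side blue 1053 mean [586.6 112.3] rect [585.  113.8] [149.7 108.2] 88.7 axis 77.5 z [124. 126. 129.] cloudmean [586.  108.6 128.6]
side red 31 mean [584.9  23.8] rect [584.4  23.6] [30.4  8.7] 5.0 axis 5.5 z [161. 164. 166.] cloudmean [584.7  22.4 163.5]
side brass 131 mean [585.1 115.5] rect [586.6 115.4] [36.3 38.9] 82.0 axis -81.2 z [120. 134. 137.] cloudmean [584.4 110.7 137.6]
side dark 156 mean [ 590.8 -317.7] rect [ 590.4 -318.8] [40.1 20.2] 67.2 axis 68.7 z [142. 169. 173.] cloudmean [ 591.1 -316.9  168.2]
  top face 96 [ 591.4 -315.5  178.2]
```

View pics/c2.png

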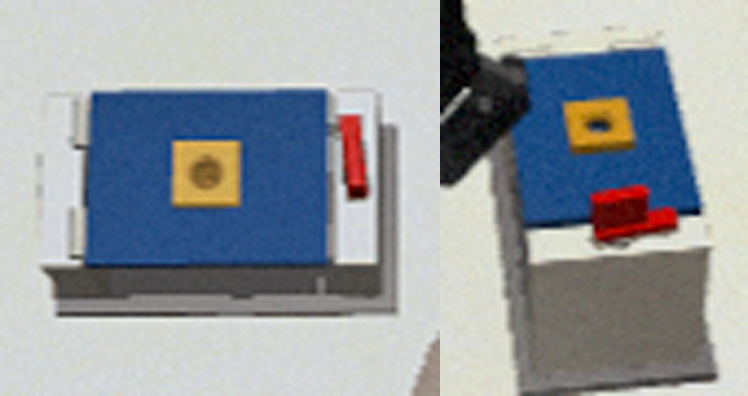

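The crop confirms the lid is shut, with the turnbutton pointing to +x at about 5° world. The turnbutton axis is at (584, 23.1) and the bushing at (585, 114.7). I'll pinch and turn it.

```bash
sed -i 's/^O=.*/O=np.array([584.9,114.6]);YAW=np.radians(-1.3)/' r.py
python3 - <<'E'
from r import *
L=[584.,23.1]
ungrasp()
a0=np.radians(5.)
reach(L+[225],q(a0));rep()
print(move_linear(L+[139],rate=120,guard=10));rep()
clamp();rep()
s=read_state();j0=np.array(s["joint_pos"]);p=list(s["position"])
for d in(20,40,60,75,85):
    j=inverse_kinematics(p,q(a0+np.radians(d)));
    set_joints(j);rep()
    F=read_state()
    if np.linalg.norm(F["ft_force"])>50: print("stop");break
print(np.array(read_state()["joint_pos"])-j0)
E
```

```text
9.35 [584.1  22.8 225.3] F [0.1 0.2 1.2] T [-0.03  0.01 -0.04] op 0.999 ff 0.0
False
10.22 [584.8  23.  139.9] F [-0.6  0.6 -0.1] T [-0.02 -0.03  0.02] op 1.0 ff 0.0
10.9 [584.   24.1 139.4] F [-0.8  3.6  3.3] T [0.6  0.15 0.01] op 0.101 ff 59.6
11.32 [584.   24.1 139.4] F [0.3 1.6 2. ] T [0.25 0.09 0.01] op 0.102 ff 59.4
11.75 [584.1  24.1 139.4] F [-0.6  1.4  2.2] T [0.32 0.05 0.02] op 0.1 ff 59.4
12.18 [584.   24.2 139.4] F [-0.2  2.5  1.4] T [0.36 0.07 0.  ] op 0.104 ff 59.4
12.53 [584.1  24.2 139.4] F [-0.5  2.2  2.4] T [ 0.41  0.04 -0.05] op 0.106 ff 59.4
12.82 [584.   24.2 139.4] F [-0.9  3.8  1.6] T [ 0.46  0.04 -0.27] op 0.109 ff 59.5
[ 8.41720635e-04  1.84837474e-05 -8.19571600e-05 -1.27675771e-03
 -2.20002012e-05 -1.47584340e+00]
```

Run:
```python
from r import *
from v import *
p=list(read_state()["position"])
set_joints(inverse_kinematics(p,q(np.radians(91.5))));rep()
ungrasp();rep()
move_linear(p[:2]+[240]);rep()
reach([430,-150,330],q(np.radians(90)));rep()
for n,b in(("top",(285,325,150,205)),("side",(315,360,155,195))):
    f=grab_frame(n);np.savez(f"pics/{n}2.npz",**f);P=cloud(f);m=box(masks(f)["red"],*b)
    w=[]
    m&=(P[...,2]>150);v,u=np.nonzero(m);w=np.array([ray(f,a,c,162)[:2] for a,c in zip(u,v)])
    e=np.linalg.eigh(np.cov(w.T))[1][:,1];r=cv2.minAreaRect(w.astype(np.float32))
    print(n,len(w),r,np.degrees(np.arctan(e[1]/e[0])))
    if n=="top":a=f["color"][130:230,225:445]
    else:b=f["color"][130:330,295:395]
k=[cv2.resize(a,None,fx=2.4,fy=2.4,interpolation=2),cv2.resize(b,None,fx=2.4,fy=2.4,interpolation=2)]
k[0]=cv2.copyMakeBorder(k[0],0,k[1].shape[0]-k[0].shape[0],0,0,cv2.BORDER_CONSTANT)
cv2.imwrite("pics/c3.png",cv2.convertScaleAbs(np.hstack(k),alpha=1.5))
```

```text
13.07 [584.   24.2 139.4] F [-0.5  2.6  1.4] T [ 0.44  0.08 -0.91] op 0.103 ff 61.4
13.8 [584.   24.2 139.4] F [0.5 0.1 0.8] T [-0.01  0.01 -0.  ] op 1.0 ff 0.0
14.62 [583.3  24.3 238.9] F [-0.  -0.  -0.2] T [-0.03 -0.01  0.03] op 1.002 ff 0.0
15.6 [ 430.1 -149.5  329. ] F [-0.5 -0.4 -0.2] T [0.   0.03 0.03] op 0.999 ff 0.0
top 39 ((583.1463623046875, 23.340869903564453), (31.504730224609375, 5.414732456207275), 88.45314025878906) 88.42556159869122
side 34 ((582.4512329101562, 23.18002700805664), (29.321075439453125, 9.774527549743652), 88.98539733886719) 88.71734637740103
```

View pics/c3.png

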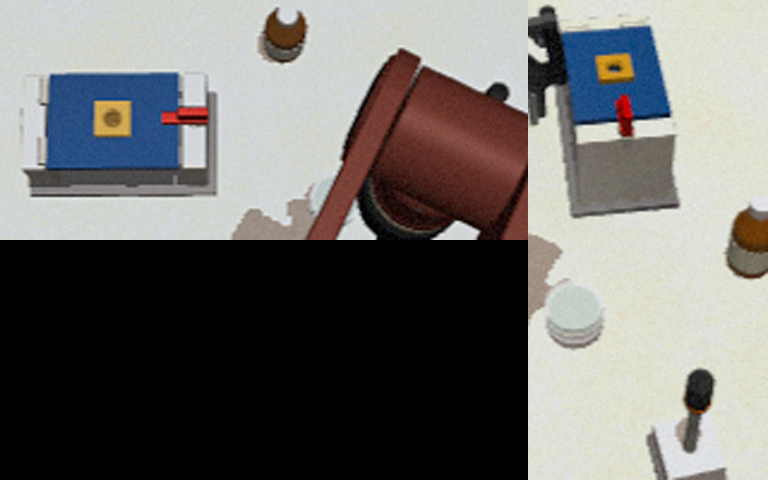

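The turnbutton lies fully across the lid's edge, at 88.6° world, which is the stand's +y. Next is the hub.

Run:
```python
from v import *
for n,k,b in(("top",0,(415,445,158,185)),("side",0,(350,380,278,325)),("side",2,(350,380,278,325))):
    f=dict(np.load(f"pics/{n}{k}.npz"));P=cloud(f);g=f["color"].max(-1)
    m=box((g<75)&(P[...,2]>126)&(P[...,2]<180),*b);t=P[m]
    v,u=np.nonzero(m);print(n,k,m.sum(),"silh@150",ray(f,u.mean(),v.mean(),150).round(1),"bbox",u.min(),u.max(),v.min(),v.max())
    tt=t[(t[:,2]>165)];print(" topface",len(tt),np.median(tt,0).round(1),((tt.min(0)+tt.max(0))/2).round(1),np.ptp(tt,axis=0).round(1))
    h=box(abs(P[...,2]-40)<3.5,*((395,445,160,205) if n=="top" else (335,390,295,340)));q=P[h];r=cv2.minAreaRect(q[:,:2].astype(np.float32));print(" holder",len(q),r)
```

```text
top 0 95 silh@150 [ 594.2 -310.2  150. ] bbox 425 436 164 175
 topface 56 [ 593.1 -308.9  168.8] [ 592.7 -309.4  169.1] [20.  21.1  7.4]
 holder 259 ((593.341552734375, -310.9085693359375), (56.377525329589844, 57.43529510498047), 5.004769325256348)
side 0 169 silh@150 [ 594.1 -308.5  150. ] bbox 360 371 284 302
 topface 102 [ 592.5 -312.1  170.8] [ 592.9 -310.6  169.8] [22.4 22.3  9.1]
 holder 503 ((592.855224609375, -309.5429992675781), (56.18376922607422, 57.215553283691406), 5.140666961669922)
side 2 171 silh@150 [ 594.1 -308.5  150. ] bbox 360 371 284 302
 topface 100 [ 592.8 -311.8  170.9] [ 592.5 -310.9  170.3] [21.3 21.4  9. ]
 holder 495 ((592.8977661132812, -309.7850646972656), (56.47368621826172, 57.45301055908203), 4.034750461578369)
```

Run:
```python
from r import *
from v import *
S=[593.3,-309.8];B=[585.5,115.3]
a=np.radians(62)
reach(S+[240],q(a));rep()
print(move_linear(S+[131],rate=120,guard=8));rep()
clamp();rep()
move_linear(S+[160],rate=60);rep()
move_linear(S+[318],rate=150);rep()
reach(B+[318],q(np.pi/2));rep()
move_linear(B+[272],rate=100);hold(.3);rep()
for n in("top","side"):
    f=grab_frame(n);np.savez(f"pics/{n}3.npz",**f)
    if n=="side": cv2.imwrite("pics/s3.png",cv2.convertScaleAbs(cv2.resize(f["color"][60:200,260:420],None,fx=4,fy=4,interpolation=2),alpha=1.5))
```

```text
16.67 [ 593.4 -309.   240.2] F [-0.   0.1  0.7] T [ 0.07 -0.   -0.01] op 1.0 ff 0.0
False
17.73 [ 594.1 -310.3  132.3] F [-0.1 -0.3 -0.1] T [-0.06  0.04 -0.01] op 1.001 ff 0.0
18.32 [ 593.5 -309.9  131.4] F [ 0.6 -0.9  1.4] T [ 0.01  0.05 -0.05] op 0.262 ff 58.6
18.95 [ 593.1 -309.7  160.2] F [-0.2  0.4 -1.5] T [-0.02 -0.    0.02] op 0.268 ff 59.0
20.15 [ 592.7 -309.4  316.1] F [ 0.5  0.3 -2.2] T [ 0.02 -0.01 -0.04] op 0.261 ff 59.0
21.72 [585.9 114.2 317.9] F [-0.  -1.4 -1.8] T [-0.    0.02 -0.03] op 0.266 ff 58.9
22.62 [586.  115.4 272.9] F [-0.9 -0.3 -2.2] T [ 0.06 -0.01  0.  ] op 0.265 ff 58.9
```

View pics/s3.png

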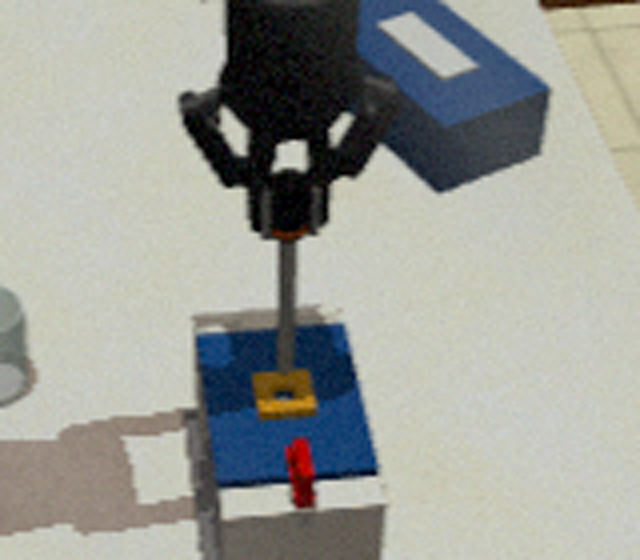

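The side view shows the rod hanging upright above the brass hole: foot at about (331.5, 153), hole at (331.5, 158). I'll check that numerically and insert under guard.

Run:
```python
from r import *
from v import *
f=dict(np.load("pics/side3.npz"));K=f["camera_matrix"];T=np.linalg.inv(f["cam_to_world"])
pr=lambda p:(lambda c:(K@c/c[2])[:2].round(1))(T[:3,:3]@p+T[:3,3])
B=[585.5,115.3]
for z in(152,195,230):print("pred axis",z,pr(np.array(B+[z])))
g=f["color"].astype(int);sat=g.max(-1)-g.min(-1)
for v in(125,132,140,148):
    r=np.arange(318,346);u=r[(sat[v,318:346]<35)&(g[v,318:346].max(-1)<115)];print(v,u)
for z in (262,240,222,206,190):
    hit=move_linear(B+[z],rate=40,guard=6);rep()
    if hit: print("HIT");break
```

```text
pred axis 152 [330.6 152.5]
pred axis 195 [330.9 140.8]
pred axis 230 [331.1 130.6]
125 [329 330 331 332 333 334]
132 [329 330 331 332 333]
140 [318 319 320 321 322 323 324 325 326 327 328 329 330 331 332 333 334 335
 336 337 338 339 340 341 343 344]
148 [324 326 329 330 331 332 333]
23.12 [585.  115.3 261.1] F [ 0.8 -0.8 -1.5] T [ 0.07 -0.02  0.01] op 0.265 ff 58.9
23.82 [585.5 115.3 239.9] F [-0.  -0.2 -2.3] T [-0.02  0.01  0.02] op 0.269 ff 58.9
24.43 [585.4 115.3 221.7] F [-0.1 -0.5 -1.8] T [0.01 0.02 0.03] op 0.266 ff 58.9
24.98 [585.3 115.3 205.6] F [ 0.7  0.1 -1.4] T [-0.02  0.   -0.01] op 0.263 ff 58.9
25.52 [585.3 115.3 189.6] F [-0.8  0.8 -1.9] T [ 0.01 -0.04  0.01] op 0.267 ff 59.0
```

Run:
```python
from r import *
from v import *
B=[585.4,115.3]
for z in (175,160,149):
    hit=move_linear(B+[z],rate=35,guard=7);rep()
    if hit: print("HIT");break
hold(.3)
I=[]
for n,b in(("top",(130,230,190,350)),("side",(80,230,270,410))):
    f=grab_frame(n);np.savez(f"pics/{n}4.npz",**f);I.append(cv2.resize(f["color"][b[0]:b[1],b[2]:b[3]],None,fx=2.6,fy=2.6,interpolation=2))
I[0]=cv2.copyMakeBorder(I[0],0,I[1].shape[0]-I[0].shape[0],0,0,cv2.BORDER_CONSTANT)
cv2.imwrite("pics/c4.png",cv2.convertScaleAbs(np.hstack(I),alpha=1.6))
```

```text
26.1 [585.2 115.3 174.7] F [-0.3 -0.9 -1.7] T [ 0.02 -0.04 -0.04] op 0.263 ff 59.0
26.68 [585.2 115.3 159.7] F [-0.3  0.2 -2. ] T [ 0.02 -0.02 -0.06] op 0.266 ff 59.0
27.14 [585.1 115.3 148.5] F [ 0.2  0.8 -1.4] T [ 0.01 -0.02  0.01] op 0.267 ff 59.0
```

View pics/c4.png

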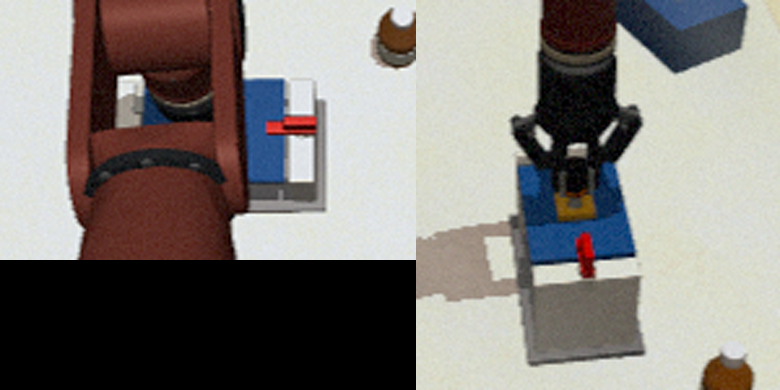

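The shaft is through both bushings with no contact force, still held upright. The foot is at about z = 28 mm and the hub's underside is about 15 mm above the bushing. The turnbutton is still across.

```bash
python3 -c "
from plant import *
print(sign_off())"
```

```text
the job is handed in; nothing more can be done
None
```

The job is handed in at about 28 s of the 64 s limit: lid shut, turnbutton fully across, and the shaft held upright through both bushings with its tip about 28 mm above the bench (computed from the arm's pose, as the gap was not in view) and no contact force.

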